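# Find the tub lid that rocks and hold it home

## Task

One of the four tub lids is riding up on its seal and rocks when you press on one end of it; the others are home already. Feel the lids with a fingertip to find it, then press that lid down flush on its rim and finish while holding it down there, so that I can snap its clips shut. Do not lift anything, and leave the tubs and everything else standing where they are.

Things in the scene. Friction and masses are not known exactly. Their poses are not given: they have to be found in the camera images.
- pan: shallow steel sheet pan, 400 mm (its x) by 620 mm (its y), fixed on the freezer top; floor 2 mm thick, rim 20 mm high. Origin: centre of its underside
- tub_1: off-white clip-top food tub, about 0.75 kg, standing loose on the pan, base 94 mm (its x) by 134 mm (its y), with a blue lid 110 by 150 mm. Origin: centre of its underside, z up. The four lids are alike but the tubs are of different depths: the flat top of the lid lies between 60 and 82 mm above the origin and has a 2.5 mm raised bead round its edge, 5 mm wide. A clip hangs open from each short end of the lid (+y and -y), reaching 94 mm from the middle
- tub_2: another such tub, as tub_1 but of another depth, with the same kind of lid; origin and axes as for tub_1
- tub_3: another such tub, as tub_1 but of another depth, with the same kind of lid; origin and axes as for tub_1
- tub_4: another such tub, as tub_1 but of another depth, with the same kind of lid; origin and axes as for tub_1
- lid_1 (a joint): how far the lid of tub_1 has gone straight down from where it was found, in m; 0 at the start for every lid. A lid that is home already gives less than 1 mm. The lid that is not home rides 5 mm above its rim on its springy seal: pressed within 15 mm of its middle it goes down 5 mm until it is flush on the rim, where the seal pushes up with about 9 N (so allow some 12 N or more); let go, it rises again
- lid_2 (a joint): the same for the lid of tub_2, as lid_1
- lid_3 (a joint): the same for the lid of tub_3, as lid_1
- lid_4 (a joint): the same for the lid of tub_4, as lid_1
- rock_1 (a joint): how far the lid of tub_1 is rocked about the tub's x axis, in rad; 0 level, positive when the +y end is up. A lid that is home stays within 0.01; the one that is not home see-saws by about 0.06 (that end down, the other up) under 3 to 6 N on either short end (50 mm from the middle along the tub's y) and springs back level
- rock_2 (a joint): the same for the lid of tub_2, as rock_1
- rock_3 (a joint): the same for the lid of tub_3, as rock_1
- rock_4 (a joint): the same for the lid of tub_4, as rock_1
- paste_tin: small food tin, 50 mm across, 66 mm tall, standing on the pan between the tubs; bystander. Origin: centre of its underside
- ramekin: white china pot, 62 mm across, 42 mm tall, standing on the pan between the tubs; bystander. Origin: centre of its underside
- tape: roll of brown tape lying flat, 58 mm across, 24 mm tall, on the pan between the tubs; bystander. Origin: centre of its underside
- corn_can: food can 75 mm across, 109 mm tall, beside the pan on the left; bystander. Origin: centre of its underside
- sauce: brown sauce bottle with a red cap, 58 mm across, 170 mm tall, beside the pan on the left; bystander. Origin: centre of its underside
- spoon: steel spoon, 240 mm long, lying beside the pan on the right; bystander. Origin: middle of the spoon, on the surface
- spice: spice jar with a red cap, 48 mm across, 95 mm tall, beside the pan on the right; bystander. Origin: centre of its underside
Things that resemble listed ones, but are neither listed nor needed, are in the scene too. What is shaped like the tub_3 but purple or turquoise is not meant. What is shaped like the tub_4 but purple is not meant.

How it is judged:
By the outcome, as a careful person would: the job done as asked, in the order asked, and still so for the second after the job is handed in, while the arm keeps its last pose, push and grip.
It also fails if it takes over 48 s, if anything falls off the work surface, if the arm or the gripper's body presses on something with over 40 N, if the wrist force passes 120 N, or if a joint passes its speed limit or range.

## Robot

A 6-joint arm with a two-finger parallel gripper is mounted at the origin on the work surface. World frame = base frame: x ahead of the robot, y to its left, z up, the work surface at z = 0. Lengths are in mm, angles in rad, forces in N, time in s.
With the tool pointing down it reaches from about 350 to 775 mm from the base axis. Payload 7.3 kg.
Tool frame: the origin (TCP) lies on the centre line of the jaws, within the pads' length; the fingertips stand 22 mm ahead of it and the grasp point (between the pads) lies 3 mm ahead of it; z points along the fingers, y is the direction in which the jaws open and shut (so a half turn about z gives the same grasp; the last joint's range is limited). The gripper opens to 92 mm and grips with 3 to 60 N. Pads are 19 mm wide; open, the fingers measure 130 mm over their backs; the gripper's body (75 mm by 190 mm) begins 47 mm behind the grasp point.
Start: joints at [-1.367, 0.342, 1.524, -0, 1.275, -0.146], TCP at [179.946, -493.219, 217.741] pointing down, gripper open.
Joint ranges: [-2.53, 2.53], [-0.77, 2.02], [0.04, 2.7], [-1, 4.14], [0.28, 2.66], [-3.11, 3.11]. Speed limits (rad/s): [2.57, 2.57, 3.14, 3.14, 3.14, 3.14].

## Interface

Orientations are given as [roll, pitch, yaw] about the fixed x, y, z axes, in that order (R = Rz(yaw) Ry(pitch) Rx(roll)).
In Python, from plant import get_obs, capture, bot, spot_in gives the robot as it stands.
- The arm moves only by the shell command python3 -m handwheel 'ROWS' [OPENING]. ROWS is JSON, a list of rows, each a list of 2 entries, a list of its own where there are three numbers: the shift along the world's x, y, z in mm, then the turn, a rotation vector about the world's x, y, z in rad. In form: [[[x, y, z], [wx, wy, wz]], ...]. A call has 1 to 12 rows; each row shifts and turns the commanded pose from where the row before left it; what a row does not reach is not made up. A row lasts 1/8 s, in which the tool goes at most 62.5 mm and 10.7 degrees, less where a joint would pass 70% of its speed; a pose out of reach is approached as far as the arm can. A call is refused whole if a number of a shift passes 62.5 or a number of a turn 0.188, either way. A call with a gripper value outside its range is refused whole. OPENING is the closure, from 0 (fully open) to 1 (shut), set as the call begins (- or left out, the last holds). The fingers move at their own pace and stop on an object; the grip force is fixed at half the most. Time passes only in rows, so rows that do not move let the fingers close. It gives the time, the measured TCP pose, the force and the opening at its end, in the units of the state.
- get_obs(): the state, without advancing time (a new reading comes with each control period).
- capture(name): name is "side" or "top" or "wrist"; returns a dict with "img" (384x512x3 uint8, red, green, blue), "fx", "fy", "cx", "cy" (pixels), "cam_to_world" (4x4, takes a point from camera to world coordinates). Camera axes: x right, y up, looking along -z (the intrinsics and any distortion apply to the point x, -y, -z); pixel columns grow to the right and rows downward; lengths in mm; the calibration is good to about 2 mm. The wrist camera is an equidistant fisheye: a pixel r from the principal point sees the ray r / f radians off the axis. A picture is of the moment at which its call begins. There is no depth.
- bot.close_job(): hands the job in, once; it reports no verdict.
Trained networks look in the newest picture that a camera, given by its name, has taken for a name from the list of things; names that differ only in an ending like _2 or _b are one class to them, and where a whole thing is asked for, a point or a joint stands for the part that bears it (a point fixed in the world has none). Each returns a list of dicts, best first, with "score" (0 to 1); they miss things now and then, are a little off and sometimes report something else, mostly with a low value. They report only what shows in the picture. A call takes as long as a camera call. They do not tell look-alikes from the thing itself.
- spot_in(thing, camera): "xyz" ([x, y, z] in mm, in the coordinates of the camera as it stood for that picture, good to about 4 mm: the middle of the surface that is visible of it).
The state is a dict: "time": time; "joint_positions": joint angles; "dq": joint speeds; "tau": joint torques, N m; "tool_pos": TCP position; "tcp_rot": TCP orientation; "contact_force": force on the tool from outside, world axes, zero at the start; "moment": the same for the moment, N m; "grip_width": finger opening in mm.
Only numpy, scipy, OpenCV 4.12 (cv2) and the standard library are available. Lean on these libraries where they do the work, as an engineer would, in place of code of your own. Each camera call takes 0.05 s, during which the arm holds its last target. There are 200 camera calls.

## Working session

There is one attempt and no reset: what is moved stays moved. The work goes in short steps, Python scripts to look and compute and a shell command to move; the robot and the scene stay as the last step left them, time stands still between calls to the robot, and variables do not carry over. Pictures are saved under pics/ and viewed, about 8 in all and at most 12, crops included, and the job is handed in when it is done.

```bash
mkdir -p pics; cat > h.py <<'E'
import numpy as np, cv2
from plant import get_obs, capture, bot, spot_in
def world(c,p):
    return (np.array(c["cam_to_world"])@np.r_[p,1])[:3]
def pix(c,P):  # pinhole project
    q=np.linalg.inv(c["cam_to_world"])@np.r_[P,1]
    return c["cx"]+c["fx"]*q[0]/-q[2], c["cy"]-c["fy"]*q[1]/-q[2]
def plane(c,u,v,z):
    T=np.array(c["cam_to_world"]); d=T[:3,:3]@np.array([(u-c["cx"])/c["fx"],-(v-c["cy"])/c["fy"],-1])
    return T[:3,3]+d*(z-T[2,3])/d[2]
E
python3 - <<'E'
from h import *
print(get_obs())
for n in("top","side"):
    c=capture(n); cv2.imwrite(f"pics/{n}0.png",c["img"][...,::-1])
    print(n,{k:c[k] for k in c if k!="img"})
    for t in("tub_1","lid_1","paste_tin","ramekin","tape","corn_can","sauce","spice"):
        for r in spot_in(t,n): 
            P=world(c,r["xyz"]);print(t,round(r["score"],2),P.round(),np.round(pix(c,P)))
E
```

```text
{'time': 0.0, 'joint_positions': array([-1.36698865e+00,  3.42724018e-01,  1.52498756e+00,  5.21838469e-06,
        1.27539925e+00, -1.45990604e-01]), 'dq': array([-0.0004224 ,  0.00072878,  0.00027377,  0.00016275, -0.00196416,
       -0.00012745]), 'tau': array([-4.17937583e-03, -4.31251431e+01, -2.44222945e+01,  7.14008510e-02,
        5.59939002e-02, -9.72220278e-05]), 'tool_pos': array([ 179.86564852, -492.79400178,  217.05458073]), 'tcp_rot': array([-3.14009135e+00, -2.25790339e-04,  3.49796588e-01]), 'contact_force': array([ 0.0677155 , -0.82663269, -0.83217872]), 'moment': array([ 0.02313993, -0.00278339, -0.00825074]), 'grip_width': 91.62843946680732}
top {'fx': 394.2964902791106, 'fy': 394.2964902791106, 'cx': 252.5386597949783, 'cy': 190.90014365500159, 'cam_to_world': array([[ 2.65740187e-03,  9.82591129e-01, -1.85762243e-01,
         2.00972891e+02],
       [-9.99918500e-01,  4.93062689e-03,  1.17763703e-02,
         1.05094222e+01],
       [ 1.24872813e-02,  1.85715809e-01,  9.82524150e-01,
         1.41266525e+03],
       [ 0.00000000e+00,  0.00000000e+00,  0.00000000e
[... 1889 characters left out ...]
d_1 0.86 [630. -51.  76.] [231. 164.]
lid_1 0.84 [ 220. -326.   79.] [372. 174.]
lid_1 0.61 [464. -40.  67.] [265. 186.]
lid_1 0.6 [472. 220.  84.] [205. 219.]
lid_1 0.49 [463. -35.  65.] [264. 187.]
paste_tin 0.83 [642.  82.  57.] [201. 184.]
paste_tin 0.22 [ 561. -505.   64.] [319. 128.]
ramekin 0.56 [447.  65.  34.] [248. 211.]
tape 0.42 [554.  60.  23.] [225. 199.]
corn_can 0.93 [538. 544.  87.] [ 92. 271.]
corn_can 0.64 [473. 219.  82.] [206. 220.]
sauce 0.85 [343. 537.  95.] [141. 310.]
sauce 0.45 [625. 225.  78.] [171. 200.]
sauce 0.39 [488. 258.   2.] [195. 244.]
sauce 0.39 [626. -50.  76.] [232. 165.]
spice 0.67 [ 566. -504.   62.] [318. 128.]
spice 0.38 [643.  82.  56.] [201. 184.]
```

```bash
python3 - <<'E'
import cv2
a=cv2.imread("pics/top0.png")[100:290,60:460]
cv2.imwrite("pics/top0c.png",cv2.resize(a,None,fx=2,fy=2,interpolation=cv2.INTER_CUBIC))
E
```

```text
(no output)
```

View pics/top0c.png

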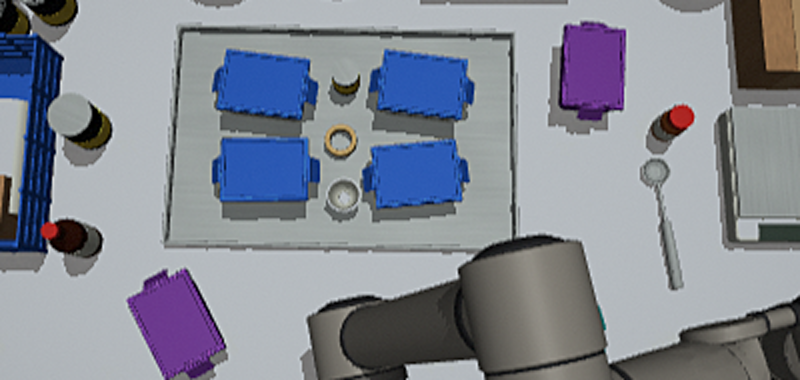

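The top view (crop, scale 2, offset 60,100) shows four blue lids in the pan at crop pixels (263,85), (422,85), (266,170) and (416,173). The purple tubs outside the pan are look-alikes. I'll measure the blue lids next.

```bash
python3 - <<'E'
from h import *
from scipy.optimize import least_squares
im={};cs={}
for n in("top","side"):
    c=capture(n);cs[n]=c
    h=cv2.cvtColor(c["img"],cv2.COLOR_RGB2HSV); m=cv2.inRange(h,(100,120,60),(125,255,255)); im[n]=m
    k,l,s,ce=cv2.connectedComponentsWithStats(m)
    print(n,[(s[i].tolist(),ce[i].round(1).tolist()) for i in range(1,k) if s[i][4]>200])
# fit: lid(110x150)+clips(y to 94) silhouettes, IoU via soft boundary: compare rendered masks
S=8
def render(c,x,y,z,a,shape):
    R=np.array([[np.cos(a),-np.sin(a)],[np.sin(a),np.cos(a)]]); out=np.zeros(shape,np.uint8)
    P=np.array([[-55,-75],[55,-75],[55,75],[-55,75]])@R.T+[x,y]
    for zz in (z,z-10):
        q=np.array([pix(c,[*p,zz]) for p in P]); 
        cv2.fillPoly(out,[np.round(q*256).astype(np.int32)],255,cv2.LINE_AA,8)
    return cv2.GaussianBlur(out,(0,0),1.2).astype(float)
from scipy.optimize import minimize
for g in [(632,-71,75),(477,200,84),(629,208,77),(474,-57,68)]:
    obs={}
    for n,c in cs.items():
        u,v=pix(c,g); w=np.zeros_like(im[n]); cv2.circle(w,(int(u),int(v)),34,255,-1)
        k,l=cv2.connectedComponents(im[n]); lab=l[int(v),int(u)]
        m=cv2.morphologyEx(((l==lab)*255).astype(np.uint8),cv2.MORPH_OPEN,np.ones((1,1)))
        obs[n]=cv2.GaussianBlur(m,(0,0),1.2).astype(float)
    f=lambda p:sum(np.mean((render(cs[n],*p,im[n].shape)-obs[n])**2) for n in cs)
    best=min((minimize(f,[*g,a],method="Nelder-Mead",options=dict(initial_simplex=np.array([[*g,a]]+[[*(np.r_[g,a]+d)] for d in np.diag([8,8,8,.15])]))) for a in(-.2,0,.2)),key=lambda r:r.fun)
    x,y,z,a=best.x; e=50*np.array([-np.sin(a),np.cos(a)])
    print(best.x.round(2),round(best.fun,1),"ends",(best.x[:2]+e).round(),(best.x[:2]-e).round())
E
```

```text
top [([0, 116, 79, 133, 2332], [39.4, 175.7]), ([166, 125, 53, 35, 1398], [191.7, 141.8]), ([245, 125, 52, 35, 1380], [270.8, 141.9]), ([166, 169, 54, 32, 1514], [192.0, 184.5]), ([241, 169, 54, 35, 1435], [267.5, 186.6]), ([0, 260, 7, 58, 212], [1.9, 280.9])]
side [([209, 149, 50, 31, 881], [232.3, 164.5]), ([240, 169, 51, 36, 1047], [263.8, 186.3]), ([143, 182, 60, 38, 1276], [171.2, 200.8]), ([177, 199, 62, 44, 1522], [206.0, 220.2]), ([0, 242, 127, 142, 6226], [61.9, 315.6]), ([0, 355, 27, 29, 457], [9.4, 373.1])]
[ 6.3581e+02 -6.9510e+01  7.2660e+01 -1.2000e-01] 37.7 ends [642. -20.] [ 630. -119.]
[4.7713e+02 2.0597e+02 7.9250e+01 2.0000e-02] 49.2 ends [476. 256.] [478. 156.]
[ 6.3371e+02  2.1232e+02  7.2800e+01 -1.2000e-01] 40.4 ends [640. 262.] [628. 163.]
[ 4.7435e+02 -5.5870e+01  6.2050e+01  9.0000e-02] 47.0 ends [470.  -6.] [ 479. -106.]
```

```bash
python3 -m handwheel '[[[30,38.7,-7],[0,0,0.131]],[[30,38.7,-7],[0,0,0.131]],[[30,38.7,-7],[0,0,0.131]],[[30,38.7,-7],[0,0,0.131]],[[30,38.7,-7],[0,0,0.131]],[[30,38.7,-7],[0,0,0.131]],[[30,38.7,-7],[0,0,0.131]],[[30,38.7,-7],[0,0,0.131]],[[30,38.7,-7],[0,0,0.131]],[[30,38.7,-7],[0,0,0.131]],[[0,0,0],[0,0,0]],[[0,0,0],[0,0,0]]]' 1
```

```text
time: 2.5
tool_pos: [479.7, -106.4, 147.7]
tcp_rot: [-3.141, 0.0, 1.66]
contact_force: [-0.0, -0.5, -0.3]
grip_width: 0.3
```

```bash
python3 -m handwheel '[[[0,0,-20],[0,0,0]],[[0,0,-20],[0,0,0]],[[0,0,-10],[0,0,0]],[[0,0,-3],[0,0,0]],[[0,0,0],[0,0,0]]]'
python3 -m handwheel '[[[0,0,-1.5],[0,0,0]],[[0,0,-1.5],[0,0,0]],[[0,0,0],[0,0,0]]]'
python3 -m handwheel '[[[0,0,-1.5],[0,0,0]],[[0,0,-1.5],[0,0,0]],[[0,0,0],[0,0,0]]]'
```

```text
time: 3.12
tool_pos: [480.1, -106.7, 95.1]
tcp_rot: [3.141, 0.0, 1.659]
contact_force: [0.3, -0.4, 0.1]
grip_width: 0.7
time: 3.5
tool_pos: [480.0, -106.2, 91.8]
tcp_rot: [3.141, 0.0, 1.66]
contact_force: [0.8, -0.5, 0.4]
grip_width: -0.2
time: 3.88
tool_pos: [479.8, -106.2, 88.6]
tcp_rot: [-3.141, -0.0, 1.66]
contact_force: [-1.0, 0.0, 0.7]
grip_width: 0.4
```

```bash
python3 - <<'E'
from h import *
c=capture("wrist"); cv2.imwrite("pics/w1.png",c["img"][...,::-1])
E
```

```text
(no output)
```

View pics/w1.png

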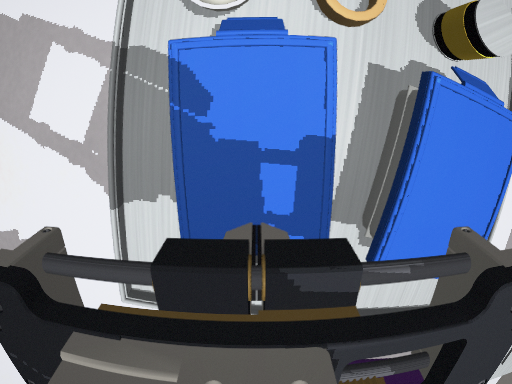

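The wrist view shows the closed fingers (about 256,250) centred over the near end of the lid, with their axes lined up. I'll carry on down.

```bash
for i in 1; do
python3 -m handwheel '[[[0,0,-1],[0,0,0]],[[0,0,-1],[0,0,0]],[[0,0,0],[0,0,0]]]'
python3 -m handwheel '[[[0,0,-1],[0,0,0]],[[0,0,-1],[0,0,0]],[[0,0,0],[0,0,0]]]'; done
```

```text
time: 4.3
tool_pos: [479.9, -106.2, 86.7]
tcp_rot: [-3.142, -0.0, 1.66]
contact_force: [-0.3, 0.1, 0.5]
grip_width: 0.5
time: 4.68
tool_pos: [479.9, -106.2, 84.6]
tcp_rot: [-3.141, -0.0, 1.66]
contact_force: [-0.1, -0.2, 0.2]
grip_width: 0.5
```

```bash
python3 -m handwheel '[[[0,0,-1],[0,0,0]],[[0,0,0],[0,0,0]]]'
python3 -m handwheel '[[[0,0,-1],[0,0,0]],[[0,0,0],[0,0,0]]]'
python3 -m handwheel '[[[0,0,-1],[0,0,0]],[[0,0,0],[0,0,0]]]'
```

```text
time: 4.92
tool_pos: [479.9, -106.2, 83.7]
tcp_rot: [-3.142, -0.0, 1.66]
contact_force: [0.1, -0.2, 0.2]
grip_width: 0.4
time: 5.18
tool_pos: [479.9, -106.2, 82.7]
tcp_rot: [-3.142, -0.0, 1.66]
contact_force: [0.0, 0.6, -0.1]
grip_width: 0.6
time: 5.42
tool_pos: [479.9, -106.2, 81.7]
tcp_rot: [-3.142, -0.0, 1.66]
contact_force: [-0.4, 0.2, -1.1]
grip_width: 0.5
```

```bash
python3 -m handwheel '[[[0,0,-1],[0,0,0]],[[0,0,0],[0,0,0]]]'
python3 -m handwheel '[[[0,0,-1],[0,0,0]],[[0,0,0],[0,0,0]]]'
```

```text
time: 5.68
tool_pos: [479.9, -106.2, 80.7]
tcp_rot: [-3.142, -0.0, 1.66]
contact_force: [-1.1, -0.5, 0.4]
grip_width: 0.3
time: 5.92
tool_pos: [479.9, -106.2, 79.7]
tcp_rot: [-3.142, -0.0, 1.66]
contact_force: [-0.0, 0.2, -0.2]
grip_width: 0.0
```

```bash
python3 - <<'E'
from h import *
c=capture("side"); cv2.imwrite("pics/s1.png",cv2.resize(c["img"][120:270,130:330,::-1],None,fx=4,fy=4,interpolation=cv2.INTER_CUBIC))
o=get_obs();p=o["tool_pos"];print(p,o["contact_force"],pix(c,p-[0,0,22]))
E
```

```text
[ 479.90762084 -106.19550385   79.67847564] [-0.69170427 -0.56741512  0.28443003] (np.float64(273.491829301717), np.float64(177.88308309354778))
```

View pics/s1.png

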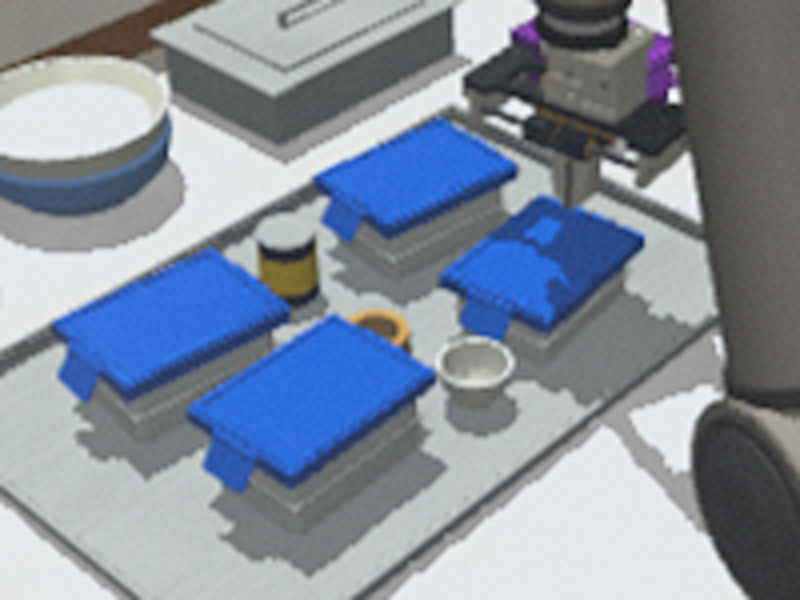

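The finger shows at crop (575,200), partly hidden behind the lid's -y edge, so it is past the end of the lid. The side and top positions also disagree by about 18 mm in y. I'll go back up and check both cameras against the fingertip.

```bash
python3 -m handwheel '[[[0,0,10],[0,0,0]],[[0,0,20],[0,0,0]],[[0,0,20],[0,0,0]],[[0,0,0],[0,0,0]]]'
cat >> h.py <<'E'
def wpix(c,P):
    q=np.linalg.inv(c["cam_to_world"])@np.r_[P,1]; x,y,z=q[0],-q[1],-q[2]
    r=np.hypot(x,y); t=np.arctan2(r,z); return c["cx"]+c["fx"]*t*x/r, c["cy"]+c["fx"]*t*y/r
E
python3 - <<'E'
from h import *
o=get_obs();tip=o["tool_pos"]-[0,0,22];print(tip)
out=[]
for n in("top","side"):
    c=capture(n);im=c["img"][...,::-1].copy();u,v=pix(c,tip);print(n,u,v)
    big=cv2.resize(im,None,fx=4,fy=4,interpolation=cv2.INTER_CUBIC)
    cv2.drawMarker(big,(int(4*u+2),int(4*v+2)),(0,255,0),0,16,1)
    for x,y,z,a in[(474,-56,62,.09),(636,-70,73,-.12),(634,212,73,-.12),(477,206,79,.02)]:
        R=np.array([[np.cos(a),-np.sin(a)],[np.sin(a),np.cos(a)]])
        P=np.array([[-55,-75],[55,-75],[55,75],[-55,75]])@R.T+[x,y]
        q=np.array([pix(c,[*p,z]) for p in P])*4+2
        cv2.polylines(big,[q.astype(np.int32)],True,(0,255,255),1)
    x0=640 if n=="top" else 540; y0=440 if n=="top" else 500
    out.append(big[y0:y0+560,x0:x0+ (560 if n=="top" else 560)])
cv2.imwrite("pics/cal.png",cv2.resize(np.hstack(out),(800,400),interpolation=cv2.INTER_AREA))
c=capture("wrist")
print({k:c[k] for k in c if k!="img"})
m=cv2.inRange(cv2.cvtColor(c["img"],cv2.COLOR_RGB2HSV),(100,120,60),(125,255,255))
cv2.imwrite("pics/w2.png",c["img"][...,::-1])
for r in spot_in("lid_1","wrist"):
    print(round(r["score"],2),world(c,r["xyz"]).round())
E
```

```text
time: 6.48
tool_pos: [481.1, -106.6, 131.5]
tcp_rot: [3.138, 0.002, 1.66]
contact_force: [0.4, -0.0, -0.6]
grip_width: 0.6
[ 481.06084724 -106.63345334  109.48585681]
top 282.57453380719306 181.25912948902905
side 273.77983302828216 165.23255733204286
{'fx': 297.3186396354542, 'fy': 297.3186396354542, 'cx': 256.1441895011219, 'cy': 188.2304870223346, 'cam_to_world': array([[ 9.96033854e-01, -8.51858448e-02, -2.56891653e-02,
         4.72690459e+02],
       [ 8.89704497e-02,  9.50626694e-01,  2.97309853e-01,
        -2.62507706e+01],
       [-9.05784740e-04, -2.98416255e-01,  9.54435392e-01,
         2.96153866e+02],
       [ 0.00000000e+00,  0.00000000e+00,  0.00000000e+00,
         1.00000000e+00]])}
0.92 [ 708. -346.   70.]
0.81 [475. -54.  65.]
0.79 [617. -68.  75.]
0.69 [434.  57.  15.]
0.58 [ 183. -198.   51.]
```

View pics/cal.png

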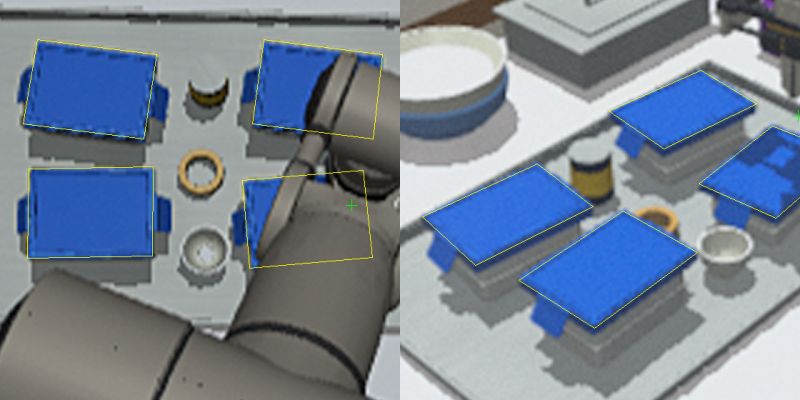

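```bash
python3 - <<'E'
from h import *
im=cv2.imread("pics/w2.png"); 
c=capture("wrist"); o=get_obs(); p=o["tool_pos"]; print(o["joint_positions"].round(3),p)
for x,y,z,a in[(474,-56,62,.09),(636,-70,73,-.12)]:
    R=np.array([[np.cos(a),-np.sin(a)],[np.sin(a),np.cos(a)]])
    P=np.array([[-55,-75],[55,-75],[55,75],[-55,75]])@R.T+[x,y]
    q=np.array([wpix(c,[*k,z]) for k in P]); cv2.polylines(im,[q.astype(np.int32)],True,(0,255,255),1)
for d in(22,0,-40,-66): print(d,wpix(c,p-[0,0,d]))
u=wpix(c,p-[0,0,22]);cv2.drawMarker(im,tuple(int(k) for k in u),(0,255,0),0,14,1)
s=capture("side");b=cv2.resize(s["img"][90:230,200:340,::-1],None,fx=2.743,fy=2.743,interpolation=cv2.INTER_CUBIC)
for d in(22,-44):
  u,v=pix(s,p-[0,0,d]);cv2.drawMarker(b,(int((u-200)*2.743),int((v-90)*2.743)),(0,255,0),0,10,1)
cv2.imwrite("pics/w2o.png",cv2.resize(np.hstack([im,b[:384,:384]]),(800,343)))
E
```

```text
[-0.374  0.376  1.743  0.     1.024 -0.463] [ 479.42908661 -106.04615522  128.99386515]
22 (np.float64(256.37944606069357), np.float64(217.78212842757435))
0 (np.float64(256.3245863432411), np.float64(231.6221195462621))
-40 (np.float64(256.1856803548605), np.float64(266.10275179570067))
-66 (np.float64(256.0530146525297), np.float64(298.30938993736163))
```

View pics/w2o.png

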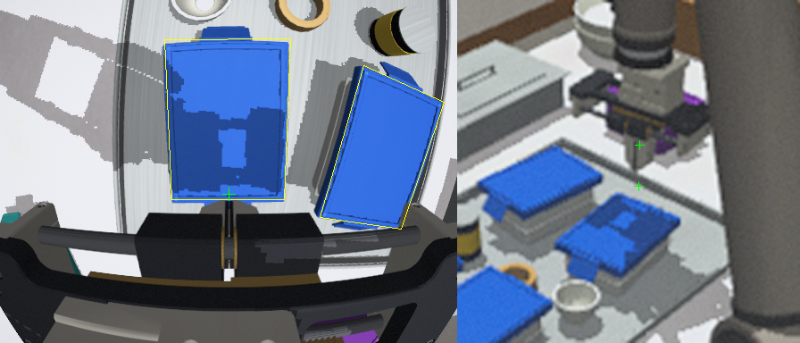

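The lid outlines fit in all three views, but in the side view the finger shows about 6 px (roughly 17 mm) higher than the reported tip. So it is either higher or further away than reported, and touch will tell which. I'll move 15 mm inwards and descend carefully.

```bash
python3 -m handwheel '[[[-1,15,-15],[0,0,0]],[[0,0,-18],[0,0,0]],[[0,0,-8],[0,0,0]],[[0,0,0],[0,0,0]]]'
python3 -m handwheel '[[[0,0,-1],[0,0,0]],[[0,0,-1],[0,0,0]],[[0,0,0],[0,0,0]]]'
python3 -m handwheel '[[[0,0,-1],[0,0,0]],[[0,0,-1],[0,0,0]],[[0,0,0],[0,0,0]]]'
python3 -m handwheel '[[[0,0,-1],[0,0,0]],[[0,0,-1],[0,0,0]],[[0,0,0],[0,0,0]]]'
```

```text
time: 7.28
tool_pos: [478.6, -91.2, 88.2]
tcp_rot: [-3.14, -0.001, 1.66]
contact_force: [-0.0, -0.1, 0.8]
grip_width: 0.3
time: 7.65
tool_pos: [479.1, -91.3, 87.0]
tcp_rot: [3.141, 0.0, 1.66]
contact_force: [0.0, 0.3, -0.9]
grip_width: 0.3
time: 8.02
tool_pos: [478.9, -91.2, 84.6]
tcp_rot: [-3.141, -0.0, 1.66]
contact_force: [-0.6, -0.5, 0.2]
grip_width: 0.8
time: 8.4
tool_pos: [478.9, -91.2, 82.6]
tcp_rot: [-3.141, -0.0, 1.66]
contact_force: [-0.2, -0.6, 0.9]
grip_width: 0.4
```

```bash

python3 -m handwheel '[[[0,0,-1],[0,0,0]],[[0,0,-1],[0,0,0]],[[0,0,0],[0,0,0]]]'
python3 -m handwheel '[[[0,0,-1],[0,0,0]],[[0,0,-1],[0,0,0]],[[0,0,0],[0,0,0]]]'
python3 -m handwheel '[[[0,0,-1],[0,0,0]],[[0,0,-1],[0,0,0]],[[0,0,0],[0,0,0]]]'
python3 - <<'E'
from h import *
o=get_obs();p=o["tool_pos"]
s=capture("side");b=cv2.resize(s["img"][110:220,190:340,::-1],None,fx=5,fy=5,interpolation=cv2.INTER_CUBIC)
u,v=pix(s,p-[0,0,22]);cv2.drawMarker(b,(int((u-190)*5),int((v-110)*5)),(0,255,0),0,10,1)
cv2.imwrite("pics/s3.png",b)
E
```

```text
time: 8.78
tool_pos: [478.9, -91.2, 80.6]
tcp_rot: [-3.142, -0.0, 1.66]
contact_force: [-0.6, -0.6, -0.1]
grip_width: 0.2
time: 9.15
tool_pos: [478.9, -91.2, 78.6]
tcp_rot: [-3.141, -0.0, 1.66]
contact_force: [-0.6, 0.4, -0.5]
grip_width: 0.4
time: 9.52
tool_pos: [478.9, -91.2, 76.6]
tcp_rot: [-3.141, -0.0, 1.66]
contact_force: [0.7, -0.9, 0.8]
grip_width: 0.5
```

View pics/s3.png

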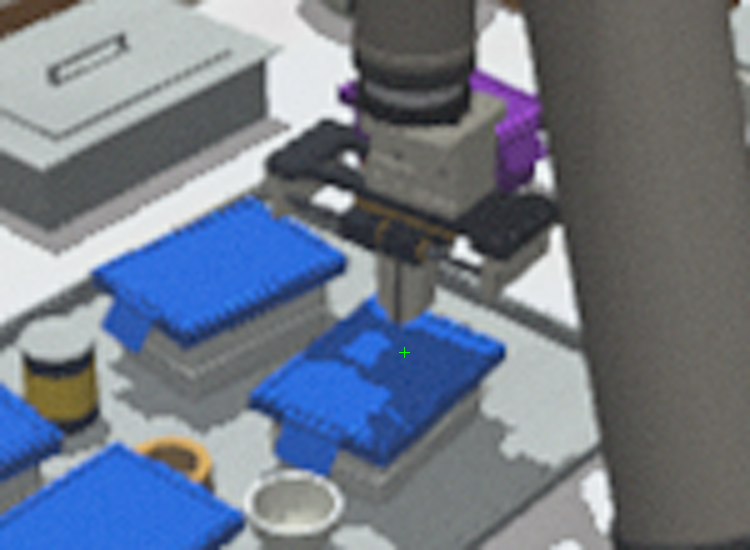

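The fingertip shows at (402,322), over the lid and clear of it, while the reported tip is at (404,352). With no contact felt, the offset is vertical and the real tip is higher than stated. I'll keep descending.

```bash

python3 -m handwheel '[[[0,0,-1.5],[0,0,0]],[[0,0,-1.5],[0,0,0]],[[0,0,0],[0,0,0]]]'
python3 -m handwheel '[[[0,0,-1],[0,0,0]],[[0,0,-1],[0,0,0]],[[0,0,0],[0,0,0]]]'
python3 -m handwheel '[[[0,0,-1],[0,0,0]],[[0,0,-1],[0,0,0]],[[0,0,0],[0,0,0]]]'
python3 -m handwheel '[[[0,0,-1],[0,0,0]],[[0,0,-1],[0,0,0]],[[0,0,0],[0,0,0]]]'
```

```text
time: 9.95
tool_pos: [478.8, -91.2, 73.6]
tcp_rot: [-3.141, -0.0, 1.66]
contact_force: [-0.1, 1.0, -1.0]
grip_width: 0.3
time: 10.32
tool_pos: [478.9, -91.2, 71.7]
tcp_rot: [-3.142, -0.0, 1.66]
contact_force: [0.3, -0.7, -0.2]
grip_width: 0.4
time: 10.7
tool_pos: [478.9, -91.2, 69.6]
tcp_rot: [-3.141, -0.0, 1.66]
contact_force: [0.2, -0.5, -0.0]
grip_width: 0.6
time: 11.08
tool_pos: [478.9, -91.2, 67.6]
tcp_rot: [-3.142, -0.0, 1.66]
contact_force: [-0.9, 0.6, -0.1]
grip_width: 0.3
```

```bash

python3 -m handwheel '[[[0,0,-2],[0,0,0]],[[0,0,0],[0,0,0]]]'
python3 -m handwheel '[[[0,0,-2],[0,0,0]],[[0,0,0],[0,0,0]]]'
python3 -m handwheel '[[[0,0,-1.5],[0,0,0]],[[0,0,0],[0,0,0]]]'

```

```text
time: 11.32
tool_pos: [478.8, -91.2, 65.6]
tcp_rot: [-3.141, -0.0, 1.66]
contact_force: [0.7, -0.2, 0.6]
grip_width: 0.6
time: 11.58
tool_pos: [478.8, -91.2, 63.6]
tcp_rot: [-3.141, -0.0, 1.66]
contact_force: [-0.2, 0.8, 0.8]
grip_width: 0.7
time: 11.82
tool_pos: [478.9, -91.2, 62.1]
tcp_rot: [-3.141, -0.0, 1.66]
contact_force: [-0.2, -0.4, 0.0]
grip_width: 0.5
```

```bash

python3 -m handwheel '[[[0,0,-1.5],[0,0,0]],[[0,0,0],[0,0,0]]]'
python3 -m handwheel '[[[0,0,-1.5],[0,0,0]],[[0,0,0],[0,0,0]]]'
python3 -m handwheel '[[[0,0,-1.5],[0,0,0]],[[0,0,0],[0,0,0]]]'
python3 - <<'E'
from h import *
o=get_obs();p=o["tool_pos"]
s=capture("side");b=cv2.resize(s["img"][110:220,190:340,::-1],None,fx=5,fy=5,interpolation=cv2.INTER_CUBIC)
u,v=pix(s,p-[0,0,22]);cv2.drawMarker(b,(int((u-190)*5),int((v-110)*5)),(0,255,0),0,10,1)
cv2.imwrite("pics/s4.png",b)
E
```

```text
time: 12.08
tool_pos: [478.9, -91.2, 60.6]
tcp_rot: [-3.141, -0.0, 1.66]
contact_force: [0.2, 0.3, -0.2]
grip_width: 0.5
time: 12.32
tool_pos: [478.8, -91.2, 59.1]
tcp_rot: [-3.141, -0.0, 1.66]
contact_force: [-0.6, 0.6, -1.1]
grip_width: 0.3
time: 12.58
tool_pos: [478.8, -91.2, 57.6]
tcp_rot: [-3.141, -0.0, 1.66]
contact_force: [-1.0, 0.4, 0.5]
grip_width: 0.5
```

View pics/s4.png

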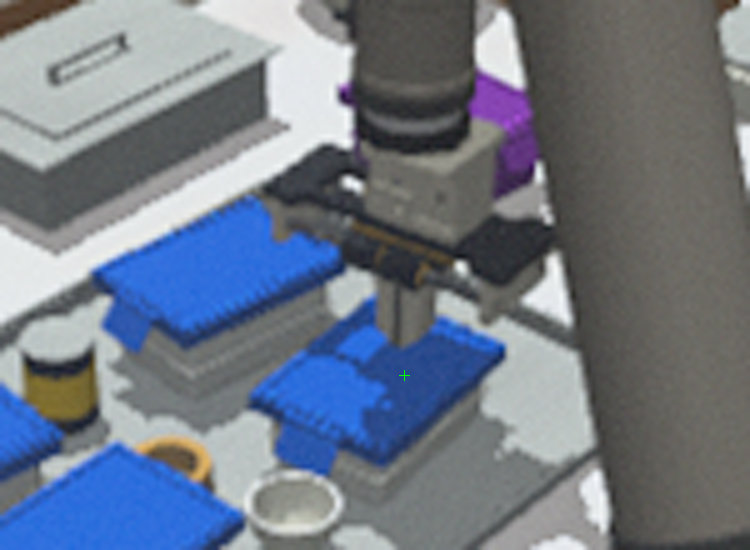

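The tip, now at (403,348), is close to the pixel where it should touch the lid. I'll continue in 1 mm steps.

```bash

python3 -m handwheel '[[[0,0,-1],[0,0,0]],[[0,0,0],[0,0,0]]]' | grep -E "pos|force"
python3 -m handwheel '[[[0,0,-1],[0,0,0]],[[0,0,0],[0,0,0]]]'| grep -E "pos|force"
python3 -m handwheel '[[[0,0,-1],[0,0,0]],[[0,0,0],[0,0,0]]]'| grep -E "pos|force"
python3 -m handwheel '[[[0,0,-1],[0,0,0]],[[0,0,0],[0,0,0]]]'| grep -E "pos|force"
```

```text
tool_pos: [478.9, -91.2, 56.7]
contact_force: [0.2, -0.5, 0.6]
tool_pos: [478.9, -91.2, 55.7]
contact_force: [-0.9, -0.3, 0.9]
tool_pos: [479.0, -91.2, 55.0]
contact_force: [-0.3, 0.4, 4.5]
tool_pos: [479.1, -91.3, 54.4]
contact_force: [-2.9, -0.4, 9.3]
```

```bash

python3 -m handwheel '[[[0,0,-1],[0,0,0]],[[0,0,0],[0,0,0]]]' | grep -E "pos|force"
python3 -m handwheel '[[[0,0,-1],[0,0,0]],[[0,0,0],[0,0,0]]]' | grep -E "pos|force|time"
```

```text
tool_pos: [479.1, -91.3, 54.0]
contact_force: [-4.5, 1.4, 15.2]
time: 14.12
tool_pos: [479.2, -91.3, 53.8]
contact_force: [-6.9, 1.5, 22.8]
```

Lid A is stiff: 23 N gives under 2 mm, so it is home. The tip offset is also calibrated now, with contact height about equal to the TCP plus 6.5 mm. Next is lid B, at its -y end.

```bash

python3 -m handwheel '[[[0,0,7],[0,0,0]],[[0,0,30],[0,0,0]],[[38,-5.75,0],[0,0,-0.07]],[[38,-5.75,0],[0,0,-0.07]],[[38,-5.75,0],[0,0,-0.07]],[[37.5,-5.75,0],[0,0,0]],[[0,0,-8],[0,0,0]],[[0,0,-8],[0,0,0]],[[0,0,0],[0,0,0]]]' | grep -E "pos|force|rot"
python3 -m handwheel '[[[0,0,-2],[0,0,0]],[[0,0,0],[0,0,0]]]' | grep -E "pos|force"
python3 -m handwheel '[[[0,0,-2],[0,0,0]],[[0,0,0],[0,0,0]]]' | grep -E "pos|force"
```

```text
tool_pos: [628.8, -113.8, 71.5]
tcp_rot: [-3.139, -0.001, 1.45]
contact_force: [-0.2, -0.0, -0.0]
tool_pos: [630.3, -114.2, 71.0]
contact_force: [0.3, -0.1, -0.2]
tool_pos: [630.3, -114.2, 68.7]
contact_force: [-0.6, -0.3, 0.0]
```

```bash

for i in 1; do
python3 -m handwheel '[[[0,0,-1],[0,0,0]],[[0,0,0],[0,0,0]]]' | grep -E "pos|force"
python3 -m handwheel '[[[0,0,-1],[0,0,0]],[[0,0,0],[0,0,0]]]' | grep -E "pos|force"
python3 -m handwheel '[[[0,0,-1],[0,0,0]],[[0,0,0],[0,0,0]]]' | grep -E "pos|force"
python3 -m handwheel '[[[0,0,-1],[0,0,0]],[[0,0,0],[0,0,0]]]' | grep -E "pos|force|time"; done
```

```text
tool_pos: [630.4, -114.2, 67.7]
contact_force: [-0.4, -0.8, 0.7]
tool_pos: [630.4, -114.2, 66.6]
contact_force: [-0.2, 0.4, -0.3]
tool_pos: [630.5, -114.3, 65.8]
contact_force: [-0.5, -0.4, 0.9]
time: 16.75
tool_pos: [630.5, -114.3, 64.8]
contact_force: [-0.5, 0.3, 1.2]
```

```bash

python3 -m handwheel '[[[0,0,-1],[0,0,0]],[[0,0,0],[0,0,0]]]' | grep -E "pos|force"
python3 -m handwheel '[[[0,0,-1],[0,0,0]],[[0,0,0],[0,0,0]]]' | grep -E "pos|force"
python3 -m handwheel '[[[0,0,-1],[0,0,0]],[[0,0,0],[0,0,0]]]' | grep -E "pos|force"
```

```text
tool_pos: [630.5, -114.3, 63.8]
contact_force: [-0.1, -1.2, 2.7]
tool_pos: [630.5, -114.3, 62.9]
contact_force: [-0.5, -1.0, 2.7]
tool_pos: [630.6, -114.3, 62.4]
contact_force: [-2.4, -0.8, 6.6]
```

Lid B gave about 3 mm at 45 mm out under less than 3 N, then went stiff, so this is the rocking one. I'll move to its middle and press.

```bash

python3 -m handwheel '[[[0,0,5],[0,0,0]],[[0,0,8],[0,0,0]],[[2.75,22.5,0],[0,0,0]],[[2.75,22.5,0],[0,0,0]],[[0,0,-4],[0,0,0]],[[0,0,0],[0,0,0]],[[0,0,0],[0,0,0]]]' | grep -E "pos|force|rot"
python3 -m handwheel '[[[0,0,-2],[0,0,0]],[[0,0,0],[0,0,0]],[[0,0,0],[0,0,0]]]' | grep -E "pos|force"
python3 -m handwheel '[[[0,0,-1],[0,0,0]],[[0,0,-1],[0,0,0]],[[0,0,0],[0,0,0]]]' | grep -E "pos|force"
python3 -m handwheel '[[[0,0,-1],[0,0,0]],[[0,0,0],[0,0,0]],[[0,0,0],[0,0,0]]]' | grep -E "pos|force"
python3 - <<'E'
from h import *
s=capture("side");b=cv2.resize(s["img"][110:220,190:340,::-1],None,fx=5,fy=5,interpolation=cv2.INTER_CUBIC)
cv2.imwrite("pics/s5.png",b)
E
```

```text
tool_pos: [635.8, -69.6, 70.5]
tcp_rot: [-3.141, 0.0, 1.449]
contact_force: [-1.0, 0.1, -0.2]
tool_pos: [635.9, -69.4, 68.7]
contact_force: [-0.3, 0.6, -0.3]
tool_pos: [635.9, -69.2, 66.6]
contact_force: [-0.1, -0.6, -0.3]
tool_pos: [636.0, -69.2, 65.9]
contact_force: [-0.5, 0.3, 2.2]
```

View pics/s5.png

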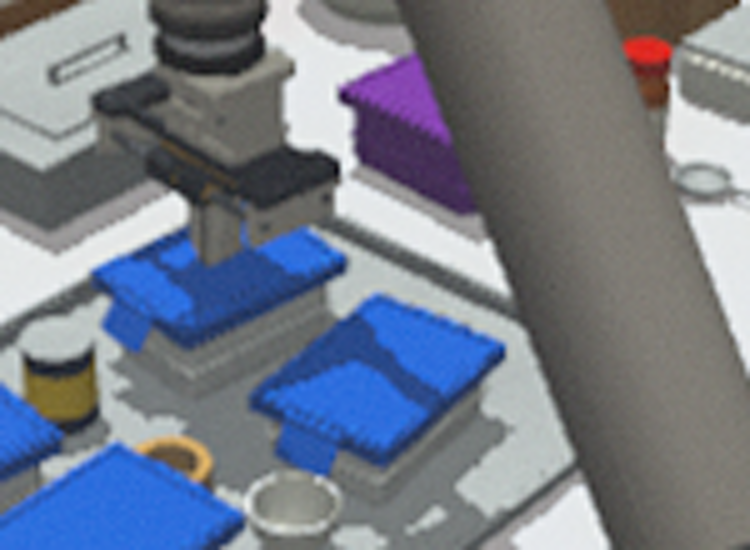

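The finger (bottom corner about 208,264) stands on lid B near its middle. I'll check the centring numerically.

```bash
python3 - <<'E'
from h import *
s=capture("side");f=lambda P:((np.array(pix(s,P))-[190,110])*5+2).round()
print("centre",f([636,-69.5,72.6]))
a=-.12;R=np.array([[np.cos(a),-np.sin(a)],[np.sin(a),np.cos(a)]])
for d in[(-19,-9.5),(-19,9.5),(19,9.5)]: print("foot",d,f([*(R@d+[636,-69.3]),72.6]))
for d in[(-55,75),(55,75),(-55,-75),(55,-75)]: print("lid",d,f([*(R@d+[636,-69.5]),72.6]))
E
python3 -m handwheel '[[[0,0,-1],[0,0,0]],[[0,0,-1],[0,0,0]],[[0,0,0],[0,0,0]]]' | grep -E "pos|force"
python3 -m handwheel '[[[0,0,-1],[0,0,0]],[[0,0,-1],[0,0,0]],[[0,0,0],[0,0,0]]]' | grep -E "pos|force|time"
```

```text
centre [220. 264.]
foot (-19, -9.5) [247. 270.]
foot (-19, 9.5) [226. 279.]
foot (19, 9.5) [193. 258.]
lid (-55, 75) [186. 336.]
lid (55, 75) [ 90. 270.]
lid (-55, -75) [348. 257.]
lid (55, -75) [250. 198.]
tool_pos: [636.0, -69.2, 64.0]
contact_force: [-1.9, 1.1, 4.2]
time: 20.35
tool_pos: [636.0, -69.2, 62.3]
contact_force: [-2.6, 0.8, 6.9]
```

The lid goes down softly (3.7 mm at 6.9 N), so B is confirmed as the loose one. I'll check the centring with a close look before the full press.

```bash
python3 - <<'E'
from h import *
s=capture("side");b=cv2.resize(s["img"][140:185,200:265,::-1],None,fx=8,fy=8,interpolation=cv2.INTER_CUBIC)
f=lambda P:((np.array(pix(s,P))-[200,140])*8+4)
w=capture("wrist");wi=w["img"][...,::-1].copy()
a=-.12;R=np.array([[np.cos(a),-np.sin(a)],[np.sin(a),np.cos(a)]])
for q,h in(((55,75),70),((19,9.5),69)):
    P=np.array([[-q[0],-q[1]],[q[0],-q[1]],[q[0],q[1]],[-q[0],q[1]]])@R.T+[636,-69.3]
    cv2.polylines(b,[np.array([f([*p,h]) for p in P]).astype(np.int32)],True,(0,255,255),1)
    cv2.polylines(wi,[np.array([wpix(w,[*p,h]) for p in P]).astype(np.int32)],True,(0,255,255),1)
wi=cv2.resize(wi[60:330,100:412],(416,360),interpolation=cv2.INTER_CUBIC)
b=cv2.copyMakeBorder(b,0,0,0,0,0)
H=np.zeros((360,520+416-136,3),np.uint8);H[:,:416]=wi;H[:,416:]=b[:,68:452]
cv2.imwrite("pics/c6.png",H)
E
```

```text
(no output)
```

View pics/c6.png

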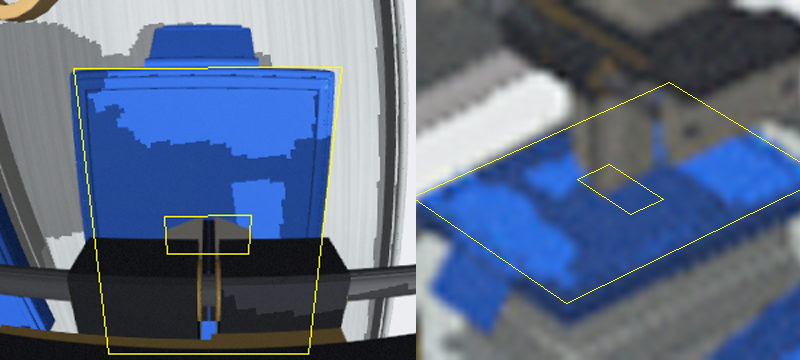

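In the wrist view the fingertip sits on the lid's centre line and about 65 mm from its +y edge, which is within a few mm of the middle. Now I'll press to flush.

```bash

python3 -m handwheel '[[[0,0,-1],[0,0,0]],[[0,0,-1],[0,0,0]],[[0,0,0],[0,0,0]]]' | grep -E "pos|force"
python3 -m handwheel '[[[0,0,-1],[0,0,0]],[[0,0,0],[0,0,0]],[[0,0,0],[0,0,0]]]' | grep -E "pos|force|time"
```

```text
tool_pos: [636.1, -69.2, 61.0]
contact_force: [-4.8, 1.7, 10.2]
time: 21.2
tool_pos: [636.1, -69.2, 60.9]
contact_force: [-6.6, 1.5, 15.6]
```

```bash

python3 -m handwheel '[[[-0.4,0,-0.6],[0,0,0]],[[0,0,0],[0,0,0]],[[0,0,0],[0,0,0]],[[0,0,0],[0,0,0]]]' | grep -E "pos|force|time"
python3 - <<'E'
from h import *
s=capture("side")["img"];o=cv2.imread("pics/side0.png")[...,::-1]
g=lambda i:cv2.inRange(cv2.cvtColor(np.ascontiguousarray(i),cv2.COLOR_RGB2HSV),(100,120,60),(125,255,255))
for im in(o,s):
    k,l,st,ce=cv2.connectedComponentsWithStats(g(im)); print([(st[i].tolist(),ce[i].round(1).tolist()) for i in range(1,k) if 200<st[i][4]<2000])
E
```

```text
time: 21.7
tool_pos: [636.1, -69.2, 60.8]
contact_force: [-5.6, 0.7, 17.9]
[([209, 149, 50, 31, 880], [232.3, 164.5]), ([240, 169, 51, 36, 1046], [263.8, 186.2]), ([143, 182, 60, 38, 1279], [171.2, 200.9]), ([177, 199, 62, 44, 1521], [206.0, 220.2]), ([0, 355, 27, 29, 457], [9.4, 373.1])]
[([208, 156, 51, 26, 723], [231.2, 167.8]), ([240, 169, 51, 36, 1040], [264.1, 186.3]), ([143, 182, 60, 38, 1278], [171.2, 200.8]), ([177, 199, 62, 44, 1523], [206.0, 220.2]), ([0, 355, 27, 29, 456], [9.4, 373.1])]
```

Pressed flush at 18 N (5.2 mm down, hard stop), and nothing else has moved. I'll hand it in.

```bash
python3 -c "
from h import *
o=get_obs();print(o['time'],o['tool_pos'],o['contact_force']);print(bot.close_job())"
```

```text
21.75 [636.11169379 -69.24729436  60.79708245] [-6.230126    2.01200261 18.53761918]
the job is handed in; nothing more can be done
None
```

The loose lid is the far-right one as seen from the robot, on the tub at about x 636, y -70 mm. I pressed it flush and handed the job in at 21.75 s with the fingertip still holding it down at about 18 N.

- **Finding it:** The near-right lid was stiff, giving less than 2 mm under 23 N, pressed 35 mm from its middle. The far-right one rocked about 3 mm under less than 3 N, pressed 45 mm from its middle. I didn't feel the two left-hand lids, because this one was already clear.
- **Pressing it:** At its middle it went down 5.2 mm against a soft spring and then met a hard stop, which fits the 5 mm you gave.
- **Last check:** In the side picture the other three lids were within 0.3 px of where they started. The pressed lid showed lower, as expected.

**What disagreed:**
- **Fingertip height:** First contact came about 28 mm lower in reported TCP height than the stated 22 mm fingertip length implies. I worked from the felt contact instead. My first descent found nothing, and the side picture suggested the finger was past the lid's end, so I lifted and redid it 15 mm further in.
- **Sideways push:** About 6 N of sideways force stayed on the fingertip at the end, with no visible slip.
- **Centring:** I judged it from the wrist and side pictures. The wrist view put the tip within a few mm of the lid's middle, but the side view was less clear.

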